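Step exposure: start the lamp and hold the shutter at the mark

ROBOT

A 6-joint arm with a two-finger parallel gripper is mounted at the origin on the work surface. World frame = base frame: x ahead of the robot, y to its left, z up, the work surface at z = 0. Lengths are in m, angles in degrees, forces in N, time in s.
With the tool pointing down it reaches from about 0.325 to 0.775 m from the base axis. Payload 5.5 kg.
Tool frame: the origin (TCP) lies midway between the tips of the shut fingers; the grasp point (between the pads) lies 19 mm behind it (arm.pinch_z is the distance from the TCP to the grasp point, in m); z points along the fingers, y is the line along which they close (so a half turn about z gives the same grasp; the last joint's range is limited). The gripper opens to 88 mm and grips with 3 to 60 N. Pads are 20 mm wide; open, the fingers measure 115 mm over their backs; the gripper's body (75 mm by 178 mm) begins 61 mm behind the grasp point.
Start: joints at [67.168, 5.22, 70.514, -0, 104.267, -3.249], TCP at [0.201, 0.565, 0.223] pointing down, gripper open.
Joint ranges: [-164.24, 164.24], [-49.07, 125.15], [9.68, 141.18], [-86.29, 266.29], [3.28, 154.24], [-151.56, 151.56]. Speed limits (degrees/s): [147.25, 147.25, 172.46, 180, 180, 180].

INTERFACE

Orientations are given as [roll, pitch, yaw] about the fixed x, y, z axes, in that order (R = Rz(yaw) Ry(pitch) Rx(roll)).
In Python, from cell import arm, vision gives the robot as it stands.
- The arm moves only by the shell command python3 -m creep 'ROWS' [OPENING] [FORCE]. ROWS is JSON, a list of rows, each a list of 2 entries, a list of its own where there are three numbers: the shift along the tool's x, y, z each as a share of 0.02 m, from -1 to 1, then the turn, a rotation vector about the tool's x, y, z each as a share of 4 degrees, from -1 to 1. In form: [[[tx, ty, tz], [ax, ay, az]], ...]. A call has 1 to 20 rows; each row shifts and turns the commanded pose from where the row before left it, along the tool's axes as they then stand; what a row does not reach is not made up. A row lasts 1/8 s, in which the tool goes at most 62.5 mm and 10.7 degrees, less where a joint would pass 70% of its speed; a pose out of reach is approached as far as the arm can. A call with a number of a shift or a turn outside -1 to 1 is refused whole. A call with a gripper value outside its range is refused whole. OPENING is the finger opening in mm, from 0 to 87.8, set as the call begins (- or left out, the last holds). The fingers move at their own pace and stop on an object; FORCE is the grip in N (left out, the last holds). Time passes only in rows, so rows that do not move let the fingers close. It gives the time, the measured TCP pose, the force, the opening and the grip force at its end, in the units of the state.
- arm.state(): the state, without advancing time (a new reading comes with each control period).
- vision.capture(name): name is "scene" or "top" or "wrist"; returns the picture (480x640x3 uint8, red, green, blue); there is no depth.
- vision.camera_model(name): a dict with "intrinsics" (3x3 intrinsics, pixels), "extrinsics" (4x4, takes a point from camera to world coordinates). Camera axes: x right, y down, z forward; pixel columns grow to the right and rows downward; lengths in m; the calibration is good to about 2 mm. A picture is of the moment at which its call begins: read the wrist's pose just before it. camera_model takes no time and is no camera call; for the wrist camera it gives the pose at the moment of the call.
- arm.close_job(): hands the job in; it is judged then, once.
The state is a dict: "clock": time; "joints": joint angles; "qd": joint speeds; "joint_torque": joint torques, N m; "ee_pos": TCP position; "ee_rot": TCP orientation; "wrist_force": force on the tool from outside, world axes, zero at the start; "wrist_torque": the same for the moment, N m; "width": opening from 0.0 (shut) to 1.0 (fully open); "grasp_force": force on a finger pad.
Only numpy, scipy, OpenCV 4.12 (cv2) and the standard library are available. Lean on these libraries where they do the work, as an engineer would, in place of code of your own. Each camera call takes 0.05 s, during which the arm holds its last target. There are 200 camera calls.

TASK

Make a test exposure on the white exposure table: press the green start button on the lamp controller fully down and let it come up again, then pull the yellow handle of the spring-return shutter out until its red pointer stands level with the orange mark (not the blue one). Keep hold of the handle and finish while holding the shutter still there, since it springs shut when let go; leave the other things on the bench where they are.

Things in the scene. Friction and masses are not known exactly. Their poses are not given: they have to be found in the camera images.
- unit: Exposure table, fixed: low white box 340 (x) x 240 (y) x 70 mm high, aluminium deck; origin under its centre, +x away from the robot. A dark shutter plate over a violet window slides on the deck between two dark rails (along x at y = +-67 mm, tops 84 mm above the bench). White scale strip on the deck at y = +82 to +112 mm. Left or right of the controller, turned up to 0.3 rad.
- shutter: Sliding shutter; origin mid-underside of its yellow upright handle (14 mm in x x 50 in y x 40 tall, lowest 4 mm a foot 24 wide in x), 77 mm above the bench; top at 117. Axes as the exposure table's. It starts shut; pull along -x, up to 95 mm. Spring pulls it shut: 4 N shut, +1 N per 10 mm. Pinch from above across the 14 mm; shut, nothing within 80 mm is over 90 mm above the bench.
- pointer (a point): Tip of the shutter's flat red pointer (6 mm wide in x, 40 mm long in y, 88 mm above the bench), which reaches over the rail on the +y side to the scale; it has the same x on the exposure table as the handle's middle and moves with it. The point lies on the pointer's centre line.
- mark_orange: Orange mark: fixed clip 8 (x) x 24 (y) x 12 mm high on the scale strip, axes parallel to the exposure table's. Origin at the middle of its end nearest the pointer's path, on the deck. The pointer is level with it when both have the same x on the exposure table. It stands 30 to 76 mm of shutter travel from the shut position, before or beyond the blue one.
- mark_blue: Blue mark: the same clip in blue, for another exposure step; not the one wanted. At least 20 mm from the orange one.
- controller: Lamp controller, fixed: a slate-blue box 120 (x) x 130 (y) x 55 mm high, aluminium top plate, a round green button in a black housing on top; origin under its centre, turned up to 0.3 rad.
- start_button (a joint): Start button's travel, m: 0 = up, 0.006 = fully down (takes 5 N, pressed straight down); springs back up.
- start_button_top (a point): Middle of the top face of the green start button, 32 mm across, as it stands up. The controller's top is 55 mm above the bench.
- vial: Loose bystander: small vial, 26 mm across, 50 mm tall, black cap, standing on the exposure table's deck near its robot-side edge; origin under its centre.
- loupe: Loose bystander: black magnifier cylinder, 38 mm across, 26 mm tall, on the exposure table's deck near its robot-side edge; origin under its centre.
- squeegee: Loose bystander: wooden squeegee lying flat, 60 x 110 x 22 mm, on the bench beyond the controller; origin under its wooden bar.
- frame: Loose bystander: ochre wooden printing frame with teal mesh lying flat, 280 x 220 x 25 mm; origin under its centre.
- jar: Loose bystander: white jar with black lid, 84 mm across, 100 mm tall; origin under its centre.
- beaker: Loose bystander: empty glass beaker, 68 mm across, 85 mm tall; origin under its centre.
There are look-alikes about, which are no part of the job. There is more than one size of the controller; the one meant has the size given above.

How it is judged:
By the outcome, as a careful person would: the job done as asked, in the order asked, and still so for the second after the job is handed in, while the arm keeps its last pose, push and grip.
It also fails if it takes over 43 s, if anything falls off the work surface, if the arm or the gripper's body presses on something with over 40 N, if the wrist force passes 120 N, or if a joint passes its speed limit or range.

## Working session

There is one attempt and no reset: what is moved stays moved. The work goes in short steps, Python scripts to look and compute and a shell command to move; the robot and the scene stay as the last step left them, time stands still between calls to the robot, and variables do not carry over. Pictures are saved under pics/ and viewed, at most 10 in all, crops included, and the job is handed in when it is done.

```bash
ls; mkdir -p pics; python3 - <<'E'
from cell import arm, vision
import cv2,numpy as np
for n in ("scene","top"):
    im=vision.capture(n); cv2.imwrite(f"pics/{n}0.png",im[...,::-1])
    m=vision.camera_model(n); print(n,np.round(m["intrinsics"],1).tolist(),np.round(m["extrinsics"],3).tolist())
s=arm.state();print(s)
E
```

```text
pics
scene [[621.4, 0.0, 315.2], [0.0, 621.4, 235.2], [0.0, 0.0, 1.0]] [[0.051, 0.564, -0.824, 1.711], [0.999, -0.014, 0.053, -0.1], [0.018, -0.826, -0.564, 0.878], [0.0, 0.0, 0.0, 1.0]]
top [[520.0, 0.0, 327.7], [0.0, 520.0, 241.2], [0.0, 0.0, 1.0]] [[-0.008, -0.998, 0.064, 0.452], [-1.0, 0.008, -0.003, -0.025], [0.002, -0.064, -0.998, 1.654], [0.0, 0.0, 0.0, 1.0]]
{'clock': 0.1, 'joints': array([ 6.71681981e+01,  5.25940324e+00,  7.05713494e+01, -4.71923878e-04,
        1.04267908e+02, -3.24853829e+00]), 'qd': array([ 0.00905544, -0.01949201, -0.15353988, -0.00667379, -0.09665129,
        0.00512988]), 'joint_torque': array([ 1.68738985e-03, -4.47856164e+01, -4.07569706e+01,  6.99552451e-02,
        2.84997211e-02, -1.13750891e-04]), 'ee_pos': array([0.20101001, 0.56505747, 0.22164938]), 'ee_rot': array([-1.79901472e+02, -5.13397222e-03,  1.60416616e+02]), 'wrist_force': array([-0.03055287, -0.0245495 ,  0.42121581]), 'wrist_torque': array([ 0.0143684 , -0.04556934, -0.00657294]), 'grasp_force': 0.0, 'width': 1.0049016297991356}
```

View pics/top0.png

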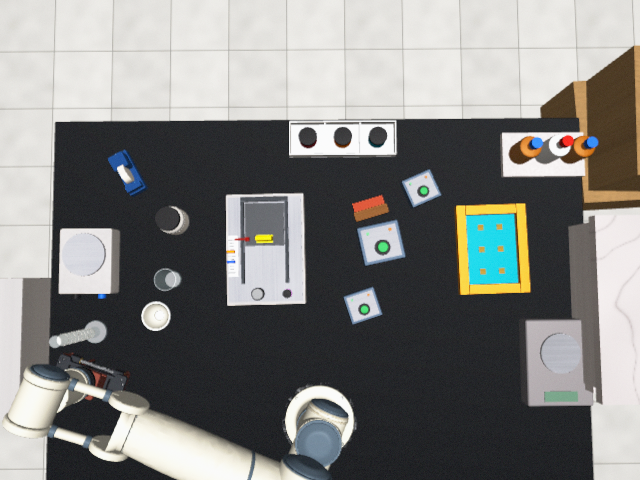

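View pics/scene0.png

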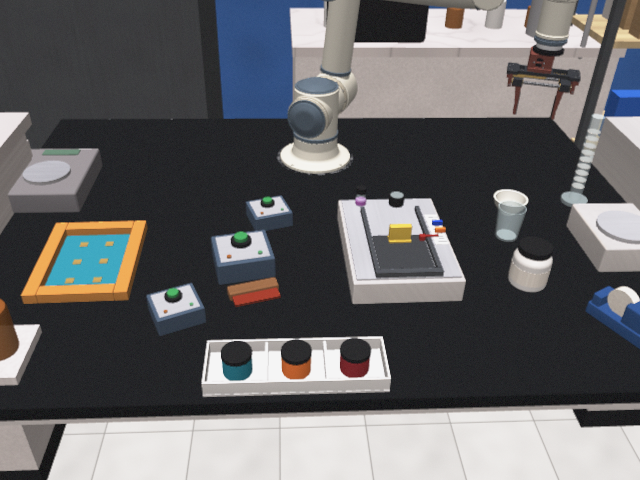

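The top view shows the exposure table centred near px (265,249), with the yellow handle at (264,239) and the pointer at (242,239). The clips are near x≈232. The large controller (the one meant) has its green button at (382,247), with small look-alikes at (424,190) and (364,310). The scene view agrees: large button (241,238), handle (400,233).

```bash
cat > h.py <<'E'
from cell import arm, vision
import cv2,numpy as np
from scipy.spatial.transform import Rotation as R
def ray(m,p):
    K=np.array(m["intrinsics"]);E=np.array(m["extrinsics"]);d=E[:3,:3]@np.linalg.inv(K)@[p[0],p[1],1.];return E[:3,3],d/np.linalg.norm(d)
def plane(m,p,z):
    o,d=ray(m,p);return o+d*(z-o[2])/d[2]
def tri(m1,p1,m2,p2):
    A=0;b=0
    rs=[ray(m1,p1),ray(m2,p2)]
    for o,d in rs:
        P=np.eye(3)-np.outer(d,d);A=A+P;b=b+P@o
    x=np.linalg.solve(A,b);return x,[np.linalg.norm((np.eye(3)-np.outer(d,d))@(x-o)) for o,d in rs]
HSV={'green':((45,100,60),(85,255,255)),'yellow':((24,150,120),(34,255,255)),'orange':((6,150,150),(20,255,255)),'blue':((105,150,100),(128,255,255)),'red':((172,140,80),(180,255,255)),'red2':((0,140,80),(4,255,255))}
def blobs(im,c,box=None,amin=5):
    h=cv2.cvtColor(im,cv2.COLOR_RGB2HSV);k=cv2.inRange(h,*map(np.array,HSV[c]))
    if c=='red': k|=cv2.inRange(h,*map(np.array,HSV['red2']))
    if box: 
        z=np.zeros_like(k);x0,y0,x1,y1=box;z[y0:y1,x0:x1]=k[y0:y1,x0:x1];k=z
    cs=cv2.findContours(k,cv2.RETR_EXTERNAL,cv2.CHAIN_APPROX_NONE)[0]
    out=[]
    for q in cs:
        m=np.zeros_like(k);cv2.drawContours(m,[q],-1,1,-1);ys,xs=np.nonzero(m)
        if len(xs)>=amin: out.append((len(xs),xs.mean(),ys.mean(),cv2.minAreaRect(q)))
    return sorted(out,key=lambda t:-t[0])
E
python3 - <<'E'
from h import *
T=cv2.imread("pics/top0.png")[...,::-1].copy();S=cv2.imread("pics/scene0.png")[...,::-1].copy()
mt=vision.camera_model("top");ms=vision.camera_model("scene")
bt=dict(green=(370,235,395,260),yellow=(250,225,280,250),orange=(222,230,242,290),blue=(222,230,242,290),red=(225,230,255,250))
bs=dict(green=(225,225,260,250),yellow=(380,215,420,250),orange=(420,210,455,250),blue=(420,210,455,240),red=(410,225,445,245))
for c in bt:
    a=blobs(T,c,bt[c],3);b=blobs(S,c,bs[c],3)
    print(c,[(x[0],np.round(x[1:3],1)) for x in a],[(x[0],np.round(x[1:3],1)) for x in b])
    if a and b: x,e=tri(mt,a[0][1:3],ms,b[0][1:3]);print('  ',x.round(4),np.round(e,4))
# table corners & controller in top: plane cast of outline by eye
for p,z in [((226,195),.07),((303,193),.07),((305,303),.07),((228,305),.07),((358,227),.055),((398,221),.055),((405,257),.055),((366,264),.055)]: print(p,plane(mt,p,z).round(3))
E
```

```text
green [(90, array([382.5, 246.6]))] [(137, array([240.4, 236.5]))]
   [ 0.5345 -0.1963  0.0731] [0.0003 0.0003]
yellow [(136, array([263.6, 238.5]))] [(44, array([398.8, 225.9])), (6, array([392.5, 241. ]))]
   [0.5596 0.1607 0.113 ] [0.0002 0.0002]
orange [(10, array([230.4, 251.8]))] [(44, array([439.9, 229.3]))]
   [0.5225 0.2663 0.0771] [0.0008 0.0008]
blue [(13, array([230.2, 261.4]))] [(50, array([437.6, 221.9]))]
   [0.4934 0.2666 0.0787] [0.001 0.001]
red [(29, array([243.6, 238.7]))] [(54, array([424.4, 236.1]))]
   [0.5612 0.2231 0.0853] [0.0012 0.0012]
(226, 195) [0.697 0.281 0.07 ]
(303, 193) [0.701 0.045 0.07 ]
(305, 303) [0.366 0.04  0.07 ]
(228, 305) [0.362 0.274 0.07 ]
(358, 227) [ 0.597 -0.124  0.055]
(398, 221) [ 0.614 -0.248  0.055]
(405, 257) [ 0.503 -0.267  0.055]
(366, 264) [ 0.482 -0.147  0.055]
```

```bash
python3 -m creep '[[[0,0,0],[0,0,1]],[[0,0,0],[0,0,1]],[[0,0,0],[0,0,1]],[[0,0,0],[0,0,1]],[[0,0,0],[0,0,1]],[[0,0,0],[0,0,1]],[[0,0,0],[0,0,1]],[[0,0,0],[0,0,1]],[[0,0,0],[0,0,1]],[[0,0,0],[0,0,1]],[[0,0,0],[0,0,1]],[[0,0,0],[0,0,1]],[[0,0,0],[0,0,1]],[[0,0,0],[0,0,1]],[[0,0,0],[0,0,1]],[[0,0,0],[0,0,1]],[[0,0,0],[0,0,1]],[[0,0,0],[0,0,0.6]]]'; python3 - <<'E'
from h import *
s=arm.state();E=np.array(vision.camera_model("wrist")["extrinsics"]);print(s['ee_pos'],s['ee_rot'],E.round(3).tolist())
print(vision.camera_model("wrist")["intrinsics"])
E
```

```text
clock: 2.35
ee_pos: [0.201, 0.5651, 0.222]
ee_rot: [-180.0, 0.1, 89.9]
wrist_force: [0.2, 0.8, 0.0]
width: 0.999
grasp_force: 0.0
[0.20101961 0.56514277 0.22198392] [-1.79974139e+02  6.03069652e-02  8.99222467e+01] [[1.0, -0.001, -0.001, 0.201], [-0.001, -0.965, -0.263, 0.637], [-0.001, 0.263, -0.965, 0.384], [0.0, 0.0, 0.0, 1.0]]
[[339.36252839   0.         326.31635067]
 [  0.         339.36252839 239.38425032]
 [  0.           0.           1.        ]]
```

```bash
python3 -m creep '[[[-1,0.8,0],[0,0,0]],[[-1,0.8,0],[0,0,0]],[[-1,0.8,0],[0,0,0]],[[-1,0.8,0],[0,0,0]],[[-1,0.8,0],[0,0,0]],[[-1,0.8,0],[0,0,0]],[[-1,0.8,0],[0,0,0]],[[-1,0.8,0],[0,0,0]],[[-1,0.8,0],[0,0,0]],[[-1,0.8,0],[0,0,0]],[[-1,0.8,0],[0,0,0]],[[-1,0.8,0],[0,0,0]],[[-1,0.8,0],[0,0,0]],[[-1,0.8,0],[0,0,0]],[[-1,0.8,0],[0,0,0]],[[-1,0.8,0],[0,0,0]],[[-1,0.8,0],[0,0,0]],[[-1,0.8,0],[0,0,0]],[[-1,0.8,0],[0,0,0]],[[0,0,0],[0,0,0]]]'; python3 - <<'E'
from h import *
m=vision.camera_model("wrist");s=arm.state();im=vision.capture("wrist");cv2.imwrite("pics/w1.png",im[...,::-1]);np.save("m1.npy",m,allow_pickle=True)
E
```

```text
clock: 4.85
ee_pos: [0.5057, 0.1842, 0.2218]
ee_rot: [-179.9, 0.0, 89.9]
wrist_force: [-0.8, -0.2, 0.0]
width: 1.001
grasp_force: 0.0
```

View pics/w1.png

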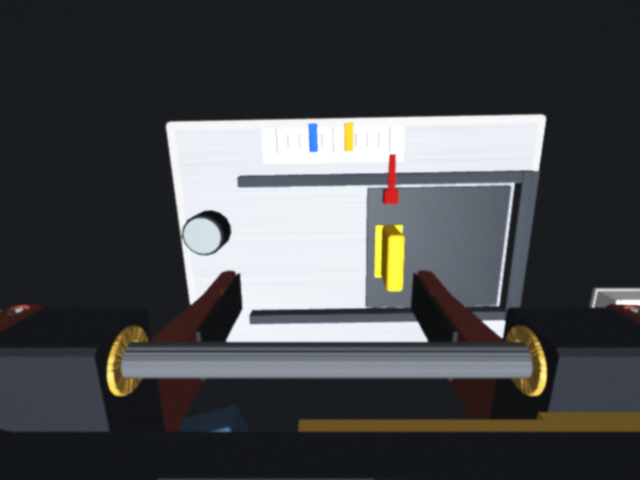

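The wrist view shows the orange clip at (349,137), the blue clip at (313,138), the red pointer at about (392,170) and the yellow handle at about (390,258). The far table edge runs (170,124) to (543,117). Next I work out positions from these.

```bash
cat > meas.py <<'E'
from h import *
def meas(im,m):
    r={}
    for c,z in (('orange',.082),('blue',.082),('red',.088),('yellow',.117)):
        b=[t for t in blobs(im,c,(150,60,560,330),20) if t[2]<300][:2]
        for t in b:
            box=cv2.boxPoints(t[3]);w=np.array([plane(m,p,z)[:2] for p in box])
            r.setdefault(c,(t[1],t[2]))
            print(c,t[0],np.round(t[1:3],1),plane(m,t[1:3],z).round(4),'corners',w.round(3).tolist())
    return r
E
python3 - <<'E'
from meas import *
m=np.load("m1.npy",allow_pickle=True).item();im=cv2.imread("pics/w1.png")[...,::-1].copy()
r=meas(im,m)
mt=vision.camera_model("top");T=dict(orange=(230.4,251.8),blue=(230.2,261.4),yellow=(263.6,238.5))
for c in T: print(c,*[np.round(v,4) for v in tri(mt,T[c],m,r[c])])
# table edge & top-rail lines (gray profile)
g=cv2.cvtColor(im,cv2.COLOR_RGB2GRAY).astype(float)
def edge(cols,r0,r1,sgn,z):
    P=[]
    for c in cols:
        d=np.diff(g[r0:r1,c])*sgn;k=d.argmax();P.append(plane(m,(c,r0+k+.5),z)[:2])
    P=np.array(P);f=np.polyfit(P[:,0],P[:,1],1);print('slope deg',np.degrees(np.arctan(f[0])).round(2),'y@.5',np.polyval(f,.5).round(4),'res',np.std(P[:,1]-np.polyval(f,P[:,0])).round(4))
edge(range(190,530,5),100,130,1,.07)
edge([c for c in range(245,505,5) if not 378<c<405],165,195,-1,.084)
E
```

```text
blue 187 [312.7 137.1] [0.4933 0.2641 0.082 ] corners [[0.49, 0.275], [0.496, 0.275], [0.496, 0.253], [0.49, 0.253]]
red 422 [391.  184.3] [0.5608 0.2247 0.088 ] corners [[0.553, 0.249], [0.565, 0.249], [0.567, 0.208], [0.555, 0.208]]
yellow 984 [395.  260.1] [0.5617 0.1653 0.117 ] corners [[0.555, 0.139], [0.554, 0.195], [0.568, 0.195], [0.57, 0.138]]
yellow 388 [378.4 249.8] [0.5476 0.1743 0.117 ] corners [[0.544, 0.151], [0.544, 0.195], [0.551, 0.195], [0.551, 0.151]]Traceback (most recent call last):
  File "<stdin>", line 5, in <module>
KeyError: 'orange'
```

```bash
sed -i "s/'orange':((6,150,150),(20,255,255))/'orange':((6,120,150),(24,255,255))/;s/'yellow':((24,/'yellow':((25,/" h.py; cat >> meas.py <<'E'
    
def ptr(im,m):
    h=cv2.cvtColor(im,cv2.COLOR_RGB2HSV)
    k=cv2.inRange(h,(172,140,80),(180,255,255))|cv2.inRange(h,(0,140,80),(4,255,255))
    P=[]
    for y in range(120,330):
        x=np.nonzero(k[y,150:560])[0]+150
        if 3<=len(x)<=9: P.append((y,x.mean(),len(x)))
    return P
E
python3 - <<'E'
from meas import *
m=np.load("m1.npy",allow_pickle=True).item();im=cv2.imread("pics/w1.png")[...,::-1].copy()
h=cv2.cvtColor(im,cv2.COLOR_RGB2HSV);print('hsv',h[137,349],h[250,378],h[260,395])
r=meas(im,m);P=ptr(im,m);print([tuple(np.round(p,1)) for p in P[::6]],[plane(m,(p[1],p[0]),.088).round(4).tolist() for p in P[::6]])
mt=vision.camera_model("top");T=dict(orange=(230.4,251.8),blue=(230.2,261.4),yellow=(263.6,238.5))
for c in T: 
    if c in r: print(c,*[np.round(v,4) for v in tri(mt,T[c],m,r[c])])
g=cv2.cvtColor(im,cv2.COLOR_RGB2GRAY).astype(float)
def edge(cols,r0,r1,sgn,z):
    P=[]
    for c in cols:
        d=np.diff(g[r0:r1,c])*sgn;k=d.argmax();P.append(plane(m,(c,r0+k+.5),z)[:2])
    P=np.array(P);f=np.polyfit(P[:,0],P[:,1],1);print('slope deg',np.degrees(np.arctan(f[0])).round(2),'y@.5',np.polyval(f,.5).round(4),'res',np.std(P[:,1]-np.polyval(f,P[:,0])).round(4))
edge(range(190,530,5),100,130,1,.07)
edge([c for c in range(245,505,5) if not 378<c<405],165,195,-1,.084)
E
```

```text
hsv [ 26 210 254] [ 30 170 254] [ 30 183 254]
orange 66 [391.9 244. ] [0.5653 0.1692 0.082 ] corners [[0.549, 0.152], [0.565, 0.184], [0.578, 0.177], [0.562, 0.145]]
orange 28 [345.  137.5] [0.5209 0.2637 0.082 ] corners [[0.521, 0.253], [0.521, 0.275], [0.522, 0.275], [0.522, 0.253]]
blue 187 [312.7 137.1] [0.4933 0.2641 0.082 ] corners [[0.49, 0.275], [0.496, 0.275], [0.496, 0.253], [0.49, 0.253]]
red 422 [391.  184.3] [0.5608 0.2247 0.088 ] corners [[0.553, 0.249], [0.565, 0.249], [0.567, 0.208], [0.555, 0.208]]
yellow 862 [395.1 262.9] [0.5619 0.1629 0.117 ] corners [[0.556, 0.139], [0.555, 0.186], [0.568, 0.186], [0.569, 0.138]]
yellow 387 [378.4 249.9] [0.5476 0.1742 0.117 ] corners [[0.544, 0.151], [0.544, 0.195], [0.551, 0.195], [0.551, 0.151]]
[(np.float64(155.0), np.float64(392.0), np.float64(5.0)), (np.float64(161.0), np.float64(392.0), np.float64(5.0)), (np.float64(167.0), np.float64(391.5), np.float64(6.0)), (np.float64(173.0), np.float64(392.0), np.float64(7.0)), (np.float64(179.0), np.float64(391.5), np.float64(8.0)), (np.float64(185.0), np.float64(391.5), np.float64(6.0))] [[0.5605, 0.2493, 0.088], [0.5607, 0.2443, 0.088], [0.5605, 0.2393, 0.088], [0.5612, 0.2343, 0.088], [0.561, 0.2292, 0.088], [0.5612, 0.224, 0.088]]
orange [0.5182 0.2278 0.2919] [0.0058 0.0058]
blue [0.4932 0.2641 0.087 ] [0.0003 0.0003]
yellow [0.5611 0.161  0.1128] [0.0017 0.0017]
slope deg 0.93 y@.5 0.2803 res 0.0002
slope deg 0.35 y@.5 0.2334 res 0.0025
```

```bash
python3 -m creep '[[[-1,0.08,0],[0,0,0]],[[-1,0.08,0],[0,0,0]],[[-1,0.08,0],[0,0,0]],[[-1,0.08,0],[0,0,0]],[[-1,0.08,0],[0,0,0]],[[-1,0.08,0],[0,0,0]],[[-1,0.08,0],[0,0,0]],[[-1,0.08,0],[0,0,0]],[[-1,0.08,0],[0,0,0]],[[-1,0.08,0],[0,0,0]],[[-1,0.08,0],[0,0,0]],[[-1,0.08,0],[0,0,0]],[[-1,0.08,0],[0,0,0]],[[-1,0.08,0],[0,0,0]],[[-1,0.08,0],[0,0,0]],[[-1,0.08,0],[0,0,0]],[[-1,0.08,0],[0,0,0]],[[-1,0.08,0],[0,0,0]],[[-1,0.08,0],[0,0,0]],[[0,0,0],[0,0,0]]]' 0 20; python3 - <<'E'
from h import *
m=vision.camera_model("wrist");im=vision.capture("wrist");cv2.imwrite("pics/w2.png",im[...,::-1])
T=(382.5,246.6);mt=vision.camera_model("top");print(arm.state()['ee_pos'])
for b in blobs(im,'green',None,60)[:4]: print(b[0],np.round(b[1:3],1),plane(m,b[1:3],.073).round(4),*[np.round(v,4) for v in tri(mt,T,m,b[1:3])])
E
```

```text
clock: 7.4
ee_pos: [0.5356, -0.1961, 0.2223]
ee_rot: [-180.0, -0.0, 89.9]
wrist_force: [0.5, -0.2, -0.4]
width: 0.003
grasp_force: 0.0
[ 0.53568936 -0.19516498  0.22239463]
960 [325.9 228.1] [ 0.5344 -0.198   0.073 ] [ 0.5343 -0.1957  0.0822] [0.0002 0.0002]
647 [125.9 164.7] [ 0.355  -0.1393  0.073 ] [ 0.521  -0.1452  0.365 ] [0.0198 0.0198]
254 [486.5 336.8] [ 0.6996 -0.3131  0.073 ] [ 0.5334 -0.1518  0.3623] [0.0194 0.0194]
```

View pics/w2.png

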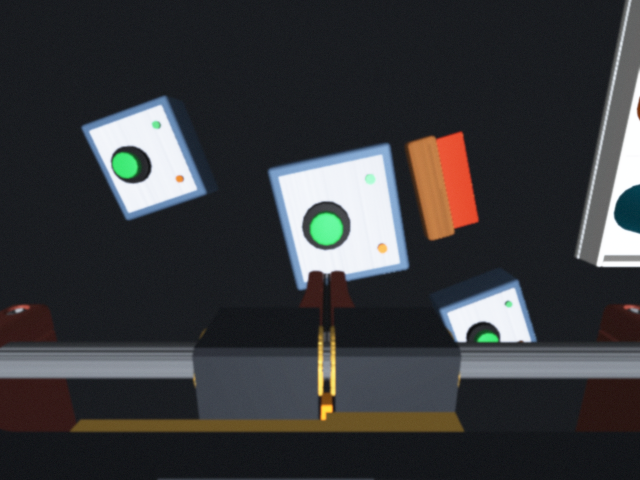

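The wrist view shows the large controller's button at (326,228), just ahead of the closed fingertips. It triangulates to (0.534, −0.197), with its height between 73 and 82 mm.

```bash
python3 -m creep '[[[0,-0.05,1],[0,0,0]],[[0,0,1],[0,0,0]],[[0,0,1],[0,0,0]],[[0,0,1],[0,0,0]],[[0,0,1],[0,0,0]],[[0,0,1],[0,0,0]],[[0,0,0.5],[0,0,0]],[[0,0,0.2],[0,0,0]],[[0,0,0.2],[0,0,0]],[[0,0,0],[0,0,0]]]'
```

```text
clock: 8.7
ee_pos: [0.5349, -0.1947, 0.085]
ee_rot: [180.0, 0.0, 90.0]
wrist_force: [0.1, -0.2, -0.4]
width: 0.002
grasp_force: 0.0
```

```bash
python3 -m creep '[[[-0.1,0,0.2],[0,0,0]],[[0,0,0.1],[0,0,0]],[[0,0,0.1],[0,0,0]],[[0,0,0.1],[0,0,0]],[[0,0,0],[0,0,0]]]'
```

```text
clock: 9.32
ee_pos: [0.5348, -0.1967, 0.0749]
ee_rot: [180.0, 0.0, 90.0]
wrist_force: [-1.1, -0.2, 1.5]
width: 0.003
grasp_force: 1.4
```

```bash
python3 -m creep '[[[0,0,0.1],[0,0,0]],[[0,0,0.1],[0,0,0]],[[0,0,0],[0,0,0]]]'; python3 -m creep '[[[0,0,0.1],[0,0,0]],[[0,0,0],[0,0,0]]]'
```

```text
clock: 9.7
ee_pos: [0.5348, -0.1967, 0.0713]
ee_rot: [180.0, 0.0, 90.0]
wrist_force: [-3.5, -0.1, 6.4]
width: 0.004
grasp_force: 3.2
clock: 9.95
ee_pos: [0.5349, -0.1967, 0.0712]
ee_rot: [179.9, 0.0, 90.0]
wrist_force: [-7.3, 1.2, 13.9]
width: 0.003
grasp_force: 7.0
```

```bash
python3 -m creep '[[[0,0,0.05],[0,0,0]],[[0,0,0],[0,0,0]]]'; python3 -m creep '[[[0,0,-0.3],[0,0,0]],[[0,0,-0.5],[0,0,0]],[[0,0,-1],[0,0,0]],[[0,0,-1],[0,0,0]],[[0,0,-1],[0,0,0]],[[0,0,-1],[0,0,0]],[[0,0,-1],[0,0,0]],[[0,0,0],[0,0,0]]]'
```

```text
clock: 10.2
ee_pos: [0.5349, -0.1967, 0.0711]
ee_rot: [179.9, 0.1, 90.0]
wrist_force: [-7.6, 1.3, 18.0]
width: 0.002
grasp_force: 8.9
clock: 11.2
ee_pos: [0.5356, -0.197, 0.1862]
ee_rot: [179.8, 0.1, 90.0]
wrist_force: [-0.2, 0.0, 0.2]
width: 0.006
grasp_force: 0.0
```

```bash
python3 -m creep '[[[1,0.07,0],[0,0,-0.23]],[[1,0.07,0],[0,0,0]],[[1,0.07,0],[0,0,0]],[[1,0.07,0],[0,0,0]],[[1,0.07,0],[0,0,0]],[[1,0.07,0],[0,0,0]],[[1,0.07,0],[0,0,0]],[[1,0.07,0],[0,0,0]],[[1,0.07,0],[0,0,0]],[[1,0.07,0],[0,0,0]],[[1,0.07,0],[0,0,0]],[[1,0.07,0],[0,0,0]],[[1,0.07,0],[0,0,0]],[[1,0.07,0],[0,0,0]],[[1,0.07,0],[0,0,0]],[[1,0.07,0],[0,0,0]],[[1,0.07,0],[0,0,0]],[[1,0.07,0],[0,0,0]],[[0,0,0],[0,0,0]]]' 60 40; cat > look.py <<'E'
from meas import *
def look(name):
    m=vision.camera_model("wrist");s=arm.state();im=vision.capture("wrist");cv2.imwrite(f"pics/{name}.png",im[...,::-1])
    h=cv2.cvtColor(im,cv2.COLOR_RGB2HSV)
    for c,lo,hi in (('orange',(5,90,120),(27,255,255)),('blue',(105,120,80),(128,255,255)),('yellow',(27,120,100),(34,255,255))):
        k=cv2.inRange(h,lo,hi);n,_,st,ce=cv2.connectedComponentsWithStats(k)
        for i in range(1,n):
            if st[i,4]>60: 
              z=.117 if c=='yellow' else .082
              print(c,st[i].tolist(),ce[i].round(1),'ctr',plane(m,ce[i],z).round(4)[:2],'L/R',[plane(m,(u,ce[i][1]),z).round(4)[0] for u in (st[i,0]-.5,st[i,0]+st[i,2]-.5)])
    P=ptr(im,m);W=np.array([plane(m,(p[1],p[0]),.088) for p in P])
    if len(P): print('ptr tip',P[0],W[0].round(4),'median x first 12',np.median(W[:12,0]).round(4))
    print('tcp',s['ee_pos'].round(4),s['ee_rot'].round(2),s['wrist_force'].round(1))
E
python3 -c "
from look import *
look('w3')"
```

```text
clock: 13.58
ee_pos: [0.5543, 0.1652, 0.1834]
ee_rot: [-180.0, -0.0, 91.0]
wrist_force: [0.2, 0.3, 0.2]
width: 0.684
grasp_force: 0.0
orange [283, 90, 12, 35, 386] [288.8 106.9] ctr [0.5244 0.2646] L/R [np.float64(0.5198), np.float64(0.5285)]
orange [328, 212, 21, 78, 272] [335.7 253.5] ctr [0.5614 0.1534] L/R [np.float64(0.5547), np.float64(0.5718)]
orange [174, 336, 15, 60, 391] [178.8 369.2] ctr [0.4233 0.0419] L/R [np.float64(0.4185), np.float64(0.432)]
orange [467, 341, 13, 55, 357] [474.3 370.7] ctr [0.6887 0.0455] L/R [np.float64(0.6817), np.float64(0.6934)]
blue [241, 91, 13, 34, 386] [247.1 107.4] ctr [0.494  0.2637] L/R [np.float64(0.4892), np.float64(0.4987)]
yellow [322, 212, 10, 62, 495] [325.6 241.8] ctr [0.5529 0.1729] L/R [np.float64(0.5501), np.float64(0.5571)]
yellow [331, 212, 22, 76, 1371] [341.4 251.7] ctr [0.5642 0.1659] L/R [np.float64(0.5565), np.float64(0.572)]
ptr tip (129, np.float64(338.0), 5) [0.5604 0.2496 0.088 ] median x first 12 0.5609
tcp [0.5543 0.1652 0.1834] [-179.98   -0.     91.05] [0.2 0.3 0.2]
```

View pics/w3.png

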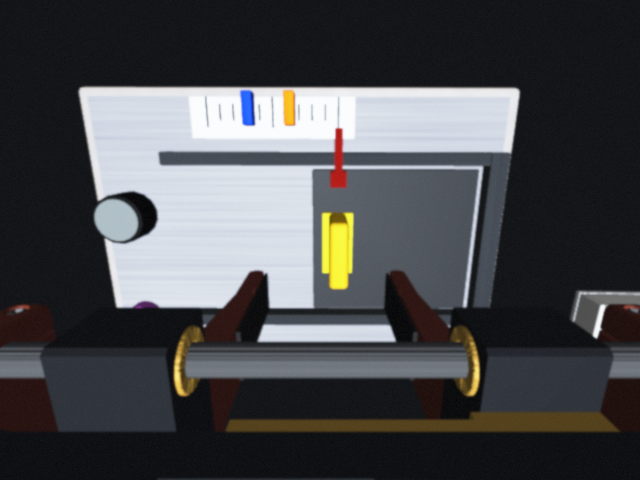

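The wrist view shows the handle top centred near (340,250) between the open fingers. The orange clip is at (289,107), the blue at (247,107) and the pointer tip at (338,129). The required pull is about 36 mm. Now I descend.

```bash
python3 -m creep '[[[-0.1,0.38,0],[0,0,0]],[[0,0,1],[0,0,0]],[[0,0,1],[0,0,0]],[[0,0,1],[0,0,0]],[[0,0,1],[0,0,0]],[[0,0,0.5],[0,0,0]],[[0,0,0.28],[0,0,0]],[[0,0,0],[0,0,0]]]'; python3 -m creep '[[[0,0,0],[0,0,0]],[[0,0,0],[0,0,0]],[[0,0,0],[0,0,0]],[[0,0,0],[0,0,0]],[[0,0,0],[0,0,0]],[[0,0,0],[0,0,0]]]' 0 50;  python3 -c "
from look import *
look('w4')"
```

```text
clock: 14.62
ee_pos: [0.5621, 0.1619, 0.0881]
ee_rot: [180.0, -0.0, 90.9]
wrist_force: [0.2, -0.7, -0.0]
width: 0.684
grasp_force: 0.0
clock: 15.38
ee_pos: [0.5626, 0.1619, 0.0881]
ee_rot: [179.9, -0.0, 90.9]
wrist_force: [3.9, -0.3, -1.6]
width: 0.155
grasp_force: 50.0
orange [237, 46, 23, 60, 1081] [247.2  75.2] ctr [0.5244 0.2644] L/R [np.float64(0.5195), np.float64(0.53)]
orange [309, 261, 35, 81, 779] [325.4 295. ] ctr [0.5616 0.1568] L/R [np.float64(0.5525), np.float64(0.5713)]
orange [286, 341, 7, 55, 287] [288.6 369.9] ctr [0.5412 0.1099] L/R [np.float64(0.5394), np.float64(0.5434)]
orange [361, 342, 7, 54, 267] [364.3 370.4] ctr [0.5846 0.1102] L/R [np.float64(0.5824), np.float64(0.5864)]
blue [168, 46, 29, 60, 1317] [182.   75.6] ctr [0.4948 0.2637] L/R [np.float64(0.4882), np.float64(0.5014)]
yellow [303, 240, 15, 32, 326] [307.9 253.7] ctr [0.5539 0.191 ] L/R [np.float64(0.5517), np.float64(0.5578)]
yellow [335, 240, 16, 32, 321] [344.4 253.4] ctr [0.5689 0.1913] L/R [np.float64(0.5648), np.float64(0.5714)]
yellow [314, 267, 26, 76, 1874] [326.9 304.1] ctr [0.5621 0.1684] L/R [np.float64(0.5563), np.float64(0.5675)]
tcp [0.5626 0.1619 0.0881] [ 1.7992e+02 -1.0000e-02  9.0930e+01] [ 3.9 -0.3 -1.6]
```

```bash
sed -i 's/if 3<=len(x)<=9/if 3<=len(x)<=17/;s/range(120,330)/range(60,330)/' meas.py; python3 -m creep '[[[0,-0.2,0],[0,0,0]],[[0,-0.2,0],[0,0,0]],[[0,-0.2,0],[0,0,0]],[[0,-0.2,0],[0,0,0]],[[0,-0.2,0],[0,0,0]],[[0,-0.2,0],[0,0,0]],[[0,-0.2,0],[0,0,0]],[[0,-0.2,0],[0,0,0]],[[0,-0.2,0],[0,0,0]],[[0,0,0],[0,0,0]],[[0,0,0],[0,0,0]]]';  python3 -c "
from look import *
look('w5')"
```

```text
clock: 16.8
ee_pos: [0.527, 0.1613, 0.0881]
ee_rot: [179.9, -0.0, 90.9]
wrist_force: [7.0, 1.2, -3.4]
width: 0.158
grasp_force: 50.0
orange [316, 46, 18, 61, 1031] [324.9  75.4] ctr [0.524  0.2643] L/R [np.float64(0.5198), np.float64(0.5279)]
orange [309, 261, 35, 81, 795] [325.2 295.2] ctr [0.5258 0.1561] L/R [np.float64(0.5169), np.float64(0.5357)]
orange [286, 341, 7, 55, 273] [288.5 370.6] ctr [0.5055 0.1089] L/R [np.float64(0.5038), np.float64(0.5078)]
orange [361, 342, 7, 54, 258] [364.3 370.4] ctr [0.549  0.1096] L/R [np.float64(0.5468), np.float64(0.5508)]
blue [248, 46, 21, 60, 1100] [258.4  75.1] ctr [0.4938 0.2639] L/R [np.float64(0.4889), np.float64(0.4984)]
yellow [303, 240, 15, 32, 328] [307.9 253.7] ctr [0.5183 0.1904] L/R [np.float64(0.516), np.float64(0.5222)]
yellow [335, 240, 16, 32, 319] [344.4 253.3] ctr [0.5333 0.1908] L/R [np.float64(0.5292), np.float64(0.5358)]
yellow [315, 267, 25, 76, 1827] [327.  304.1] ctr [0.5265 0.1679] L/R [np.float64(0.5211), np.float64(0.5318)]
ptr tip (107, np.float64(325.5), 10) [0.5245 0.2502 0.088 ] median x first 12 0.5248
tcp [0.527  0.1613 0.0881] [ 1.7986e+02 -1.0000e-02  9.0930e+01] [ 7.   1.2 -3.4]
```

View pics/w5.png

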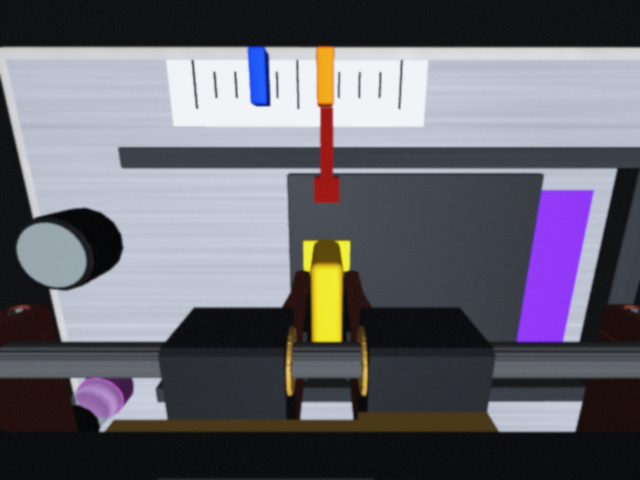

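The wrist view shows the pointer tip at (325.5,107) right under the orange clip (325,75), about 0.4 mm short. The blue clip is well to the left at (258,75). One small trim and a re-check.

```bash
python3 -m creep '[[[0,-0.02,0],[0,0,0]],[[0,0,0],[0,0,0]],[[0,0,0],[0,0,0]],[[0,0,0],[0,0,0]],[[0,0,0],[0,0,0]],[[0,0,0],[0,0,0]],[[0,0,0],[0,0,0]],[[0,0,0],[0,0,0]]]';  python3 -c "
from look import *
look('w6')" | grep -E "ptr|tcp|orange"
```

```text
clock: 17.85
ee_pos: [0.5268, 0.1613, 0.0881]
ee_rot: [179.8, -0.0, 90.9]
wrist_force: [7.9, 0.1, -2.8]
width: 0.152
grasp_force: 50.0
orange [317, 46, 18, 61, 1023] [325.2  75.3] ctr [0.524  0.2643] L/R [np.float64(0.52), np.float64(0.5282)]
orange [308, 261, 36, 81, 802] [325.2 295.2] ctr [0.5256 0.156 ] L/R [np.float64(0.5161), np.float64(0.5355)]
orange [286, 341, 7, 55, 275] [288.5 370.4] ctr [0.5053 0.109 ] L/R [np.float64(0.5036), np.float64(0.5076)]
orange [361, 342, 7, 54, 260] [364.3 370.5] ctr [0.5488 0.1096] L/R [np.float64(0.5466), np.float64(0.5506)]
ptr tip (107, np.float64(325.5), 10) [0.5243 0.2502 0.088 ] median x first 12 0.5246
tcp [0.5268 0.1613 0.0881] [ 1.7984e+02 -2.0000e-02  9.0920e+01] [ 7.9  0.1 -2.8]
```

The pointer and the orange mark now agree to about 0.1 mm and the hold is steady.

```bash
python3 -c "
from cell import arm
print(arm.close_job())"
```

```text
the job is handed in; nothing more can be done
None
```

I pressed the start button fully down and let it up, then pulled the shutter until its pointer measured within about 0.3 mm of the orange mark. I handed the job in at about 18 s with the handle still gripped at 50 N; no verdict was returned.

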